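# Load the shoe-care caddy, tall ones at the back first

## Task

The square flask has fallen over: stand it on its foot on the shelf top and let go of it, then take it afresh for loading. Put the two tall containers (flask and round bottle) upright in the two back cells of the caddy, one in each, and only after that the short jar upright in the front compartment, so that your hand never has to cross the jar. Lower each one gently to the caddy floor instead of dropping it, do not topple the bottle or the jar, and leave the shoe tree, shoe horn, key tray and grey box where they are.

Things in the scene. Friction and masses are not known exactly. Their poses are not given: they have to be found in the camera images.
- caddy: Stepped open plywood caddy, fixed, 180 (its x) by 140 (y) mm. Origin: centre of its underside, z up, x from front to back (away from the robot). Floor 8 mm, walls 4 mm thick. Back: two cells 64 x 64 mm inside, centres x +54, y +34 and -34 mm, walls up to 80 mm above the shelf top. Front: one compartment 104 (x) by 132 (y) mm inside, centre x -34, y 0 mm, outer walls up to 40 mm.
- caddy_cell_left (a point): Centre of the floor of the caddy's back cell at its +y side (top face of the floor, 8 mm above the shelf top); axes as the caddy's. The square flask fits a cell only when its sides are within about 25 degrees of the cell walls.
- caddy_cell_right (a point): The same point of the other back cell, at the caddy's -y side.
- caddy_front (a point): Centre of the floor of the caddy's low front compartment (top face of the floor); axes as the caddy's. 52 mm behind it stands the 80 mm high wall of the back cells.
- flask: Tall white flask, 165 mm, about 0.28 kg: square body 46 x 46 x 105 mm, shoulder 34 mm square to z 117, neck 20 mm wide, round black cap 28 mm in diameter from z 125 to 165 mm. Starts lying on a flat side, cap to the robot's left. Origin: centre of its foot; z from foot to cap (level at the start); x, y normal to the flat sides. Mass centre near z 61 mm.
- bottle: Tall round white bottle, standing: body 48 mm in diameter up to z = 100 mm, narrowing to a 24 mm neck at 118 mm, round black cap of 28 mm diameter from z = 125 to 165 mm (its top); about 0.26 kg. Origin: centre of its foot; z up.
- jar: Short round white jar, standing: 54 mm in diameter, 48 mm tall with its black lid of 56 mm diameter (z = 34 to 48 mm); about 0.12 kg. Origin: centre of its underside; z up.
- shoe_tree: Wooden shoe tree, about 255 mm long (its x), 60 mm wide, 44 mm high, beyond the work, on the right. Origin: under its middle. Leave alone.
- shoe_horn: Flat steel shoe horn, 200 mm long (its x), 50 mm wide, about 9 mm high, on the right. Origin: under its middle. Leave alone.
- key_tray: Aluminium key tray 130 (x) by 200 (y) mm, 18 mm high, beyond the caddy. Origin: under its middle. Leave alone.
- grey_box: Closed grey plastic box with a sliding lid, 110 (x) by 190 (y) mm, 69 mm high, on the left. Origin: under its middle. Leave alone.
Mind the look-alikes: they are no part of the job. Of the things that look like the jar, the smallest one is meant.

How it is judged (in metres and radians):
On the way, in this order (a step that is already met when the one before it is completed fails the run):
1. the flask stands upright on the shelf top, at rest, let go by the fingers (angle between flask's own z axis and vertical below 0.1 rad and height (world z) of flask below 0.005 m and linear speed of flask below 0.03 m/s and contact force between flask and the fingers below 0.1 N), for 0.2 s.
2. flask and bottle stand released in the back cells of the caddy, the jar not yet in its place (x of flask in the frame of caddy between 0.03 and 0.08 m and y of flask in the frame of caddy between -0.066 and 0.066 m and z of each of flask, bottle in the frame of caddy below 0.013 m and angle between each of flask, bottle's own z axis and vertical below 0.12 rad and linear speed of each of flask, bottle below 0.03 m/s and contact force between each of flask, bottle and the fingers below 0.1 N and x of bottle in the frame of caddy between 0.03 and 0.08 m and y of bottle in the frame of caddy between -0.066 and 0.066 m), for 0.2 s.
3. the jar stands released in the front compartment, flask and bottle still in theirs (all of step 2 and x of jar in the frame of caddy between -0.08 and 0.012 m and y of jar in the frame of caddy between -0.06 and 0.06 m and z of jar in the frame of caddy below 0.013 m and angle between jar's own z axis and vertical below 0.12 rad and linear speed of jar below 0.03 m/s and contact force between jar and the fingers below 0.1 N), for 0.2 s.
At the end, for the whole second after the job is handed in: Flask and bottle stand in the two back cells and the jar in the front compartment: each upright within 0.12 rad, its foot on the caddy floor (less than 5 mm above it), at rest and not touched by the fingers (all of step 3).
It fails at once if the flask, bottle or jar is dropped into the caddy (within 40 mm above the caddy floor it moves faster than 0.7 m/s) ((x of flask in the frame of caddy between -0.086 and 0.086 m and y of flask in the frame of caddy between -0.066 and 0.066 m and z of flask in the frame of caddy below 0.048 m and linear speed of flask above 0.7 m/s) or (x of bottle in the frame of caddy between -0.086 and 0.086 m and y of bottle in the frame of caddy between -0.066 and 0.066 m and z of bottle in the frame of caddy below 0.048 m and linear speed of bottle above 0.7 m/s) or (x of jar in the frame of caddy between -0.086 and 0.086 m and y of jar in the frame of caddy between -0.066 and 0.066 m and z of jar in the frame of caddy below 0.048 m and linear speed of jar above 0.7 m/s)).
It fails at once if the bottle or the jar is toppled (tilted more than 0.7 rad) (angle between any of bottle, jar's own z axis and vertical above 0.7 rad).
It fails at once if the shoe tree, shoe horn, key tray or grey box is moved more than 20 mm (distance of any of shoe_tree, shoe_horn, key_tray, grey_box from where it was at the start of the episode above 0.02 m).
It also fails if it takes over 72 s, if anything falls off the work surface, if the arm or the gripper's body presses on something with over 40 N, if the wrist force passes 120 N, or if a joint passes its speed limit or range.

## Robot

A 6-joint arm with a two-finger parallel gripper is mounted at the origin on the work surface. World frame = base frame: x ahead of the robot, y to its left, z up, the work surface at z = 0. Lengths are in mm, angles in rad, forces in N, time in s.
With the tool pointing down it reaches from about 350 to 775 mm from the base axis. Payload 7.3 kg.
Tool frame: the origin (TCP) lies at the very end of the fingers, on their centre line; the grasp point (between the pads) lies 19 mm behind it; x points along the fingers, z is the direction in which the jaws open and shut, and the axes are right-handed (so a half turn about x gives the same grasp; the last joint's range is limited). The gripper opens to 92 mm and grips with 3 to 60 N. Pads are 19 mm wide; open, the fingers measure 130 mm over their backs; the gripper's body (75 mm by 190 mm) begins 47 mm behind the grasp point.
Start: joints at [-1.386, 0.342, 1.524, -0, 1.275, -0.146], TCP at [170.543, -496.548, 226.741] pointing down, gripper open.
Joint ranges: [-2.53, 2.53], [-0.77, 2.02], [0.04, 2.7], [-1, 4.14], [0.28, 2.66], [-3.11, 3.11]. Speed limits (rad/s): [2.57, 2.57, 3.14, 3.14, 3.14, 3.14].

## Interface

Orientations are given as [roll, pitch, yaw] about the fixed x, y, z axes, in that order (R = Rz(yaw) Ry(pitch) Rx(roll)).
In Python, from plant import * gives the robot as it stands.
- The arm moves only by the tool carry_out, never from a script. Its argument "rows" is a list of rows, each a list of 4 numbers: the shift along the world's x, y, z in mm, then the turn about the world's z in degrees. In form: [[x, y, z, twist], ...]. A call has 1 to 20 rows; each row is the pose to reach, as a shift and turn from the pose measured when the call began; what a row does not reach only later rows make up. A row lasts 1/12 s, in which the tool goes at most 41.7 mm and 7.16 degrees, less where a joint would pass 70% of its speed; a pose out of reach is approached as far as the arm can. A call with a gripper value outside its range is refused whole. "hand" is the finger opening in mm, from 0 to 91.8, set as the call begins (left out, the last holds). The fingers move at their own pace and stop on an object; the grip force is fixed at half the most. Time passes only in rows, so rows that repeat a pose let the fingers close. It gives the time, the measured TCP pose, the force and the opening at its end, in the units of the state.
- get_obs(): the state, without advancing time (a new reading comes with each control period).
- capture(name): name is "side" or "top" or "wrist"; returns the picture (420x560x3 uint8, red, green, blue); there is no depth.
- camera_info(name): a dict with "camera_matrix" (3x3 intrinsics, pixels), "dist" ([k1, k2, p1, p2, k3] as OpenCV has them; the pictures are not rectified), "pose" (4x4, takes a point from camera to world coordinates); the wrist camera has in their place "mount" (4x4, takes a point from camera to tool coordinates, whose origin is the TCP and whose axes are the tool frame's). Camera axes: x right, y down, z forward; pixel columns grow to the right and rows downward; lengths in mm; the calibration is good to about 2 mm. A picture is of the moment at which its call begins: read the wrist's pose just before it. camera_info takes no time and is no camera call.
- close_job(): hands the job in, once; it reports no verdict.
The state is a dict: "time": time; "joint_positions": joint angles; "dq": joint speeds; "tau": joint torques, N m; "tool_pos": TCP position; "tcp_rot": TCP orientation; "contact_force": force on the tool from outside, world axes, zero at the start; "moment": the same for the moment, N m; "grip_width": finger opening in mm.
Only numpy, scipy, OpenCV 4.12 (cv2) and the standard library are available. Lean on these libraries where they do the work, as an engineer would, in place of code of your own. Each camera call takes 0.05 s, during which the arm holds its last target. There are 200 camera calls.

## Working session

There is one attempt and no reset: what is moved stays moved. The work goes in short steps, Python scripts to look and compute and a tool call to move; the robot and the scene stay as the last step left them, time stands still between calls to the robot, and variables do not carry over. Pictures are saved under pics/ and viewed, about 8 in all and at most 12, crops included, and the job is handed in when it is done.

Besides the shell and the picture viewer there is one more tool, called after "Emit:" by a JSON object that holds its "op" and its "data", one argument or row to a line. carry_out: Moves the arm, as the interface text tells. Its arguments: {"type":"object","properties":{"rows":{"type":"array"},"hand":{"type":"number"}},"required":["rows"]}

```bash
mkdir -p pics && ls && python3 - <<'E'
from plant import *
import cv2,numpy as np
o=get_obs();print({k:np.round(v,3).tolist() for k,v in o.items()})
for n in("top","side","wrist"):
    i=camera_info(n);print(n,{k:np.round(v,3).tolist() for k,v in i.items()})
t=capture("top");s=capture("side")
cv2.imwrite("pics/top0.png",t[:,:,::-1]);cv2.imwrite("pics/side0.png",s[:,:,::-1])
E
```

```text
pics
{'time': 0.0, 'joint_positions': [-1.386, 0.343, 1.525, -0.0, 1.275, -0.146], 'dq': [0.002, 0.002, -0.001, -0.001, -0.001, 0.003], 'tau': [-0.0, -43.124, -24.423, 0.072, 0.056, -0.0], 'tool_pos': [170.464, -496.119, 226.05], 'tcp_rot': [2.996, 1.569, 1.756], 'contact_force': [0.153, -0.913, 0.266], 'moment': [0.073, 0.011, 0.006], 'grip_width': 91.32}
top {'camera_matrix': [[475.816, 0.0, 273.283], [0.0, 475.816, 211.897], [0.0, 0.0, 1.0]], 'dist': [-0.083, 0.0, 0.0, 0.0, 0.0], 'pose': [[0.002, -0.98, 0.2, 270.331], [-1.0, -0.001, 0.006, -8.42], [-0.006, -0.2, -0.98, 1517.589], [0.0, 0.0, 0.0, 1.0]]}
side {'camera_matrix': [[469.665, 0.0, 273.04], [0.0, 469.665, 209.758], [0.0, 0.0, 1.0]], 'dist': [-0.058, 0.0, 0.0, 0.0, 0.0], 'pose': [[0.867, -0.356, 0.35, -33.363], [-0.499, -0.618, 0.608, -1019.872], [0.0, -0.701, -0.713, 1243.18], [0.0, 0.0, 0.0, 1.0]]}
wrist {'camera_matrix': [[313.524, 0.0, 279.145], [0.0, 313.524, 210.263], [0.0, 0.0, 1.0]], 'dist': [-0.06, 0.0, 0.0, 0.0, 0.0], 'mount': [[-0.0, -0.243, 0.97, -157.907], [0.002, -0.97, -0.243, 65.711], [1.0, 0.002, 0.001, 0.116], [0.0, 0.0, 0.0, 1.0]]}
```

View pics/top0.png

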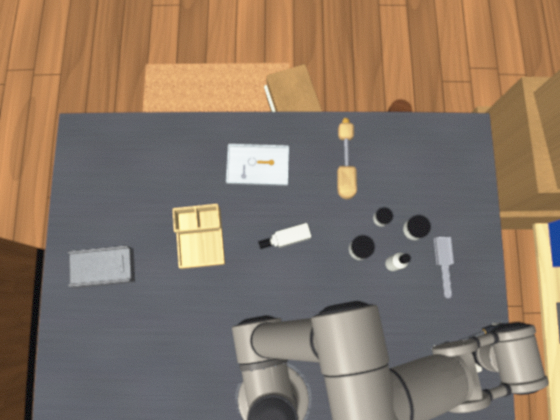

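View pics/side0.png

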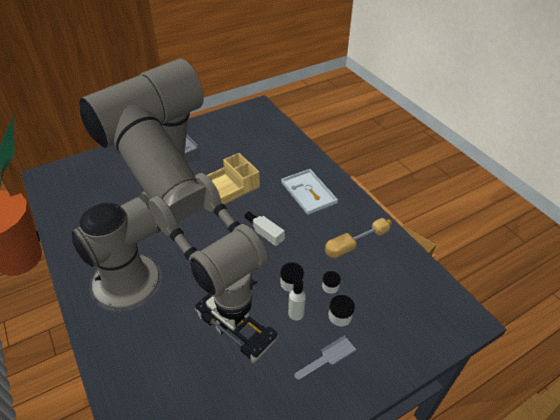

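Top view: caddy at about (200,237), flask lying with its cap at (265,243) and foot at (310,232), bottle at about (400,261). Three jar-like things: (384,216), (417,227) and (362,247). The one at (384,216) looks smallest. I'll confirm that and measure in an enlarged crop.

```bash
cat > h.py <<'E'
from plant import *
import cv2,numpy as np
from scipy.spatial.transform import Rotation as R
def campose(n,obs=None):
    i=camera_info(n)
    if n!="wrist": return i,np.array(i["pose"])
    o=obs or get_obs();T=np.eye(4);T[:3,:3]=R.from_euler("xyz",o["tcp_rot"]).as_matrix();T[:3,3]=o["tool_pos"]
    return i,T@np.array(i["mount"])
def px2w(n,uv,z,obs=None):
    i,P=campose(n,obs);K=np.array(i["camera_matrix"],float);d=np.array(i["dist"],float)
    r=cv2.undistortPoints(np.array(uv,float).reshape(-1,1,2),K,d).reshape(-1,2)
    r=np.c_[r,np.ones(len(r))]@P[:3,:3].T
    z=np.broadcast_to(z,len(r));s=(z-P[2,3])/r[:,2]
    return np.round(P[:3,3]+r*s[:,None],1)
def w2px(n,p,obs=None):
    i,P=campose(n,obs);Q=np.linalg.inv(P)
    return cv2.projectPoints(np.array(p,float).reshape(-1,1,3),cv2.Rodrigues(Q[:3,:3])[0],Q[:3,3],np.array(i["camera_matrix"],float),np.array(i["dist"],float))[0].reshape(-1,2).round(1)
def crop(img,x,y,w,h,k,f):
    c=cv2.resize(img[y:y+h,x:x+w,::-1],None,fx=k,fy=k,interpolation=cv2.INTER_CUBIC)
    for g in range(0,w,10): cv2.line(c,(g*k,0),(g*k,8 if (x+g)%50 else 20),(0,255,255),1)
    for g in range(0,h,10): cv2.line(c,(0,g*k),(8 if (y+g)%50 else 20,g*k),(0,255,255),1)
    if f: cv2.imwrite(f,c)
    return c
E
python3 - <<'E'
from h import *
t=cv2.imread("pics/top0.png")[:,:,::-1]
a=crop(t,165,200,160,75,5,None)[:,:800];b=crop(t,340,200,120,75,4,None)
b=np.pad(b,((0,0),(0,320),(0,0)))[:225*2] 
b=cv2.resize(b[:,:480],(480,300));out=np.vstack([a[:,:800],np.pad(b[:225],((0,0),(0,320),(0,0)))])
b=crop(t,340,205,120,70,3,None);out=np.vstack([a,np.pad(b,((0,0),(0,800-b.shape[1]),(0,0)))])
cv2.imwrite("pics/c1.png",out);print(out.shape)
print(px2w("top",[[384,216],[417,227],[362,247],[404,258],[265,243],[310,232],[200,237]],[48,48,48,165,23,23,20]))
print(R.from_euler("xyz",get_obs()["tcp_rot"]).as_matrix().round(3))
E
```

```text
(585, 800, 3)
[[ 557.3 -349.    48. ]
 [ 522.  -452.4   48. ]
 [ 458.9 -275.8   48. ]
 [ 412.  -374.4  165. ]
 [ 474.9   26.7   23. ]
 [ 510.2 -116.2   23. ]
 [ 494.2  234.1   20. ]]
[[-0.     0.946  0.325]
 [ 0.001  0.325 -0.946]
 [-1.     0.    -0.001]]
```

View pics/c1.png

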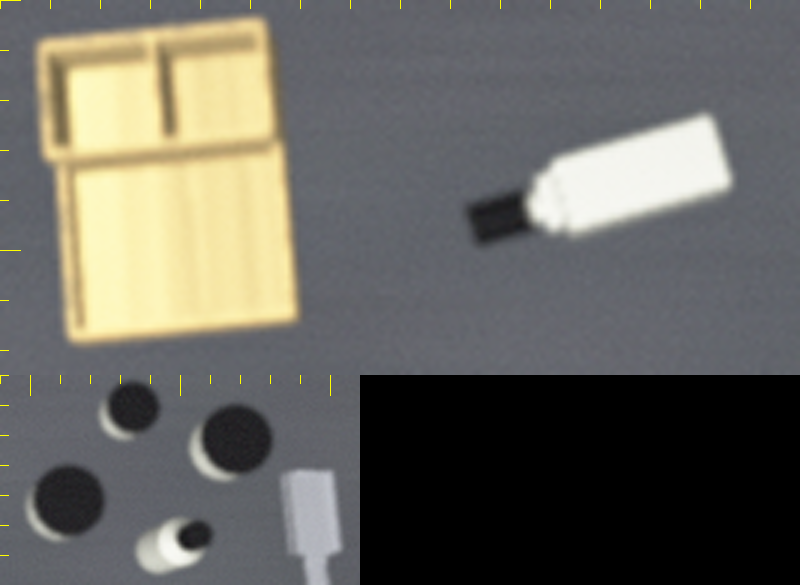

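The crop confirms it: lid at (384,216) is about 17 px wide (56 mm) against about 23 px for the other two, so it is the jar. Bottle cap is at (405,258).

```bash
python3 - <<'E'
from h import *
A=lambda p:[(165+(x+.5)/5-.5,200+(y+.5)/5-.5) for x,y in p]
B=lambda p:[(340+(x+.5)/3-.5,205+(y-375+.5)/3-.5) for x,y in p]
print("caddy back",c:=px2w("top",A([(37,40),(265,18)]),80)); print("front",f:=px2w("top",A([(70,342),(298,321)]),40))
bl,br,fl,fr=c[0],c[1],f[0],f[1]
ctr=(bl+br+fl+fr)/4; x=(bl+br-fl-fr)[:2]; y=(bl+fl-br-fr)[:2]
print("ctr",ctr,"len",np.hypot(*x)/2,np.hypot(*y)/2,"yaw",np.degrees(np.arctan2(x[1],x[0])),np.degrees(np.arctan2(-y[0],y[1])))
foot=px2w("top",A([(711,114),(733,187)]),46);cap=px2w("top",A([(467,206),(476,245)]),[23,23])
print("foot",foot,"cap end",cap); v=cap.mean(0)-foot.mean(0);print(v,np.hypot(*v[:2]),np.degrees(np.arctan2(v[1],v[0])))
print("jar",px2w("top",B([(133,407)]),48),"bottle",px2w("top",B([(195,535)]),165),"others",px2w("top",B([(237,439),(69,500)]),60))
E
```

```text
caddy back [[577.2 314.8  80. ]
 [591.2 173.   80. ]]
front [[393.5 294.9  40. ]
 [407.2 152.8  40. ]]
ctr [492.275 233.875  60.   ] len 184.94005785659314 142.62406879625894 yaw 6.223869191006293 5.572685398571022
foot [[ 537.1 -104.9   46. ]
 [ 490.7 -118.1   46. ]] cap end [[481.9  48.9  23. ]
 [457.   43.   23. ]]
[-44.45 157.45 -23.  ] 163.60411058405592 105.765001741806
jar [[ 559.4 -349.1   48. ]] bottle [[ 412.  -376.3  165. ]] others [[ 523.1 -454.3   60. ]
 [ 459.5 -275.8   60. ]]
```

Emit:
{"op": "carry_out", "data": {
  "rows": [
    [304, 524, -26, 87],
    [304, 524, -26, 87],
    [304, 524, -26, 87],
    [304, 524, -26, 87],
    [304, 524, -26, 87],
    [304, 524, -26, 87],
    [304, 524, -26, 87],
    [304, 524, -26, 87],
    [304, 524, -26, 87],
    [304, 524, -26, 87],
    [304, 524, -26, 87],
    [304, 524, -26, 87],
    [304, 524, -26, 87],
    [304, 524, -26, 87],
    [304, 524, -26, 87],
    [304, 524, -26, 87],
    [304, 524, -26, 87],
    [304, 524, -26, 87],
    [304, 524, -26, 87],
    [304, 524, -26, 87]
  ],
  "hand": 60
}}

```text
time: 1.77
tool_pos: [474.1, 26.8, 200.2]
tcp_rot: [3.112, 1.569, -2.894]
contact_force: [1.2, 0.5, -0.3]
grip_width: 59.8
```

```bash
python3 - <<'E'
from h import *
o=get_obs();print(o["time"],o["tool_pos"],R.from_euler("xyz",o["tcp_rot"]).as_matrix().round(3),o["joint_positions"],o["contact_force"])
np.save("o1.npy",o,allow_pickle=True)
w=capture("wrist");cv2.imwrite("pics/w1.png",cv2.resize(w,None,fx=1.4,fy=1.4)[:,:,::-1])
u=np.array([-.272,.962]);f=np.array([514,-111.5])
print(w2px("wrist",[[*(f+s*u),23] for s in(0,105,125,145,165)],o)*1.4)
E
```

```text
1.7667 [474.10466563  26.7970472  200.21435838] [[-0.001 -0.273  0.962]
 [-0.     0.962  0.273]
 [-1.     0.    -0.001]] [-1.04779072e-01  2.76444910e-01  1.69716787e+00 -5.61875146e-04
  1.16938672e+00 -3.81287507e-01] [ 1.24614655  0.46243388 -0.34279883]
[[390.46 434.7 ]
 [390.88 318.36]
 [390.88 294.  ]
 [391.02 269.08]
 [391.02 243.32]]
```

View pics/w1.png

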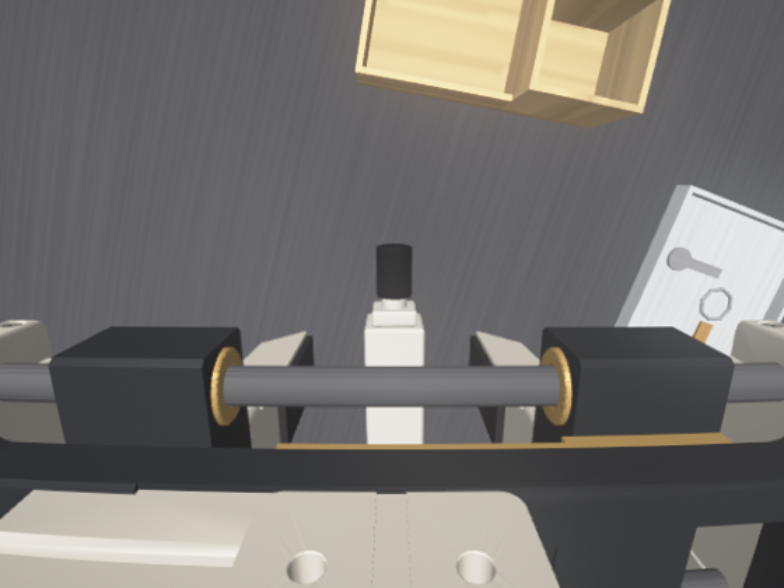

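Wrist view: cap from (394,244) to (394,298), axis straight and about 2 mm right of the prediction. Flask pose is confirmed, so I'll descend and grip the cap.

Emit:
{"op": "carry_out", "data": {
  "rows": [
    [2, 2, -40, 0],
    [2, 2, -80, 0],
    [2, 2, -120, 0],
    [2, 2, -150, 0],
    [2, 2, -175, 0],
    [2, 2, -187, 0],
    [2, 2, -194, 0],
    [2, 2, -194, 0],
    [2, 2, -194, 0]
  ]
}}

```text
time: 2.57
tool_pos: [476.6, 28.4, 6.8]
tcp_rot: [-2.88, 1.57, -2.604]
contact_force: [-0.8, -0.4, -0.6]
grip_width: 60.1
```

Emit:
{"op": "carry_out", "data": {
  "rows": [
    [0, 0, 0, 0],
    [0, 0, 0, 0],
    [0, 0, 0, 0],
    [0, 0, 0, 0],
    [0, 0, 0, 0],
    [0, 0, 0, 0],
    [0, 0, 0, 0],
    [0, 0, 0, 0]
  ],
  "hand": 10
}}

```text
time: 3.23
tool_pos: [476.7, 28.5, 7.0]
tcp_rot: [-2.521, 1.57, -2.245]
contact_force: [-0.3, 0.8, 3.1]
grip_width: 27.3
```

Grip holds at 27.3 mm. Now I'll swing the cap along an arc about the foot edge, first half.

Emit:
{"op": "carry_out", "data": {
  "rows": [
    [1, -3, 13, 0],
    [2, -6, 25, 0],
    [3, -11, 37, 0],
    [5, -17, 49, 0],
    [7, -24, 60, 0],
    [9, -31, 70, 0],
    [11, -40, 80, 0],
    [14, -49, 88, 0],
    [17, -59, 96, 0],
    [20, -70, 103, 0],
    [20, -70, 103, 0]
  ]
}}

```text
time: 4.15
tool_pos: [498.3, -43.8, 111.2]
tcp_rot: [-0.827, 1.568, -0.553]
contact_force: [1.0, -0.1, -2.9]
grip_width: 27.6
```

```bash
python3 - <<'E'
from h import *
o=get_obs();print(o["time"],o["tool_pos"],o["contact_force"],o["moment"],o["grip_width"])
s=capture("side");t=capture("top")
a=crop(s,180,150,160,120,5,None)
cv2.imwrite("pics/s2.png",np.vstack([a]))
E
```

```text
4.15 [498.27899329 -43.76164099 111.23025743] [ 1.00510984 -0.08900878 -2.94829837] [ 0.27494036 -0.10496179 -0.00060678] 27.594852895300154
```

View pics/s2.png

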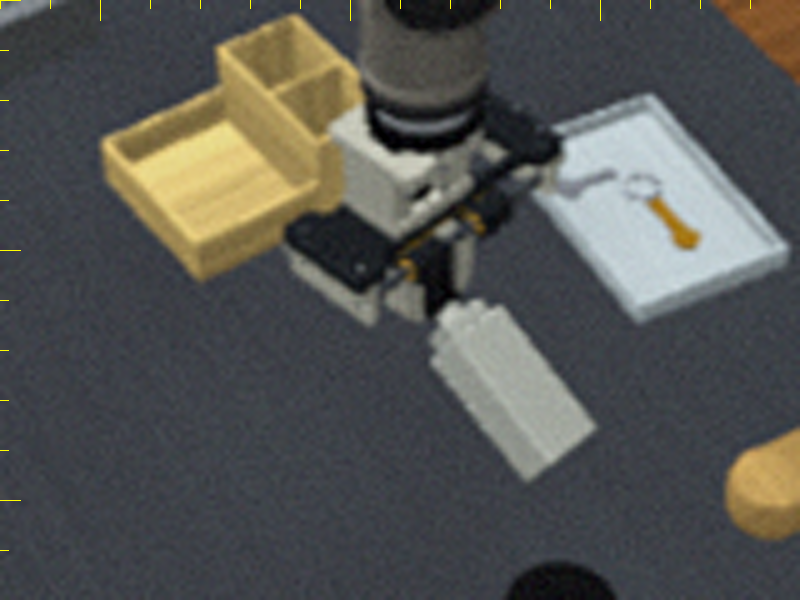

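```bash
python3 - <<'E'
from h import *
u=np.array([-.272,.962,0]);n=np.array([.962,.272,0]);z=np.array([0,0,1.])
g=np.array([498.3,-43.8,130.2])
for th in range(0,60,10):
    a=np.radians(th);ax=np.cos(a)*u+np.sin(a)*z;up=-np.sin(a)*u+np.cos(a)*z
    foot=g-up*3-145*ax
    c=[foot+i*23*n+j*23*up for i,j in((-1,1),(1,1),(-1,-1))]
    print(th,foot.round(),((w2px("side",c)-[180,150])*5).round().tolist())
E
```

```text
0 [ 538. -183.  127.] [[564.0, 390.0], [612.0, 352.0], [561.0, 438.0]]
10 [ 537. -181.  102.] [[564.0, 418.0], [612.0, 380.0], [552.0, 458.0]]
20 [ 535. -174.   78.] [[558.0, 442.0], [606.0, 404.0], [539.0, 472.0]]
30 [ 532. -163.   55.] [[549.0, 460.0], [596.0, 422.0], [522.0, 481.0]]
40 [ 528. -149.   35.] [[536.0, 473.0], [582.0, 436.0], [502.0, 483.0]]
50 [ 523. -131.   17.] [[518.0, 480.0], [564.0, 443.0], [480.0, 481.0]]
```

The flask hangs from the cap, tilted about 27° with its foot about 45 mm off the table: torsional friction in the pads is holding it. Short abrupt bounces (up and toward the foot) should make it slip toward upright, since the inertial torque adds to gravity's.

Emit:
{"op": "carry_out", "data": {
  "rows": [
    [8, -27, 28, 0],
    [14, -51, 53, 0],
    [19, -68, 71, 0],
    [22, -78, 81, 0],
    [23, -82, 85, 0],
    [22, -78, 81, 0],
    [19, -68, 71, 0],
    [14, -51, 53, 0],
    [8, -27, 28, 0],
    [0, 0, 0, 0],
    [8, -27, 28, 0],
    [14, -51, 53, 0],
    [19, -68, 71, 0],
    [22, -78, 81, 0],
    [23, -82, 85, 0],
    [22, -78, 81, 0],
    [19, -68, 71, 0],
    [14, -51, 53, 0],
    [8, -27, 28, 0],
    [8, -27, 28, 0]
  ]
}}

```text
time: 5.92
tool_pos: [498.2, -62.8, 131.5]
tcp_rot: [2.462, 1.555, 2.739]
contact_force: [-1.4, 1.6, -4.1]
grip_width: 27.3
```

```bash
python3 - <<'E'
from h import *
o=get_obs();print(o["time"],o["tool_pos"],o["contact_force"],o["moment"],o["grip_width"])
s=capture("side")
c=(w2px("side",[o["tool_pos"]+np.array([0,0,19])])[0]).astype(int);x,y=c[0]-40,c[1]-30;print(x,y)
crop(s,x,y,100,75,6,"pics/s3.png")
u=np.array([-.272,.962,0]);n=np.array([.962,.272,0]);z=np.array([0,0,1.])
g=o["tool_pos"]+[0,0,19]
for th in range(20,100,10):
    a=np.radians(th);ax=np.cos(a)*u+np.sin(a)*z;up=-np.sin(a)*u+np.cos(a)*z
    foot=g-up*3-145*ax
    cc=[foot+i*23*n+j*23*up for i,j in((-1,1),(1,1),(-1,-1),(1,-1))]
    print(th,foot.round(),((w2px("side",cc)-[x,y])*6).round().tolist())
E
```

```text
5.9167 [498.1983082  -62.76525201 131.46636961] [-1.38507823  1.60628958 -4.06549953] [ 0.19852158  0.04526544 -0.07574681] 27.260912621438695
228 175
20 [ 535. -193.   98.] [[402.0, 379.0], [460.0, 332.0], [378.0, 416.0], [435.0, 370.0]]
30 [ 532. -182.   75.] [[390.0, 401.0], [448.0, 355.0], [357.0, 426.0], [413.0, 381.0]]
40 [ 528. -168.   55.] [[373.0, 417.0], [430.0, 371.0], [332.0, 430.0], [389.0, 385.0]]
50 [ 523. -150.   37.] [[352.0, 426.0], [408.0, 381.0], [305.0, 427.0], [361.0, 382.0]]
60 [ 517. -130.   23.] [[326.0, 428.0], [383.0, 383.0], [275.0, 417.0], [331.0, 373.0]]
70 [ 511. -108.   13.] [[299.0, 424.0], [355.0, 380.0], [245.0, 401.0], [300.0, 358.0]]
80 [504. -84.   7.] [[269.0, 413.0], [325.0, 370.0], [214.0, 380.0], [269.0, 338.0]]
90 [497. -60.   5.] [[238.0, 397.0], [293.0, 353.0], [182.0, 355.0], [238.0, 313.0]]
```

View pics/s3.png

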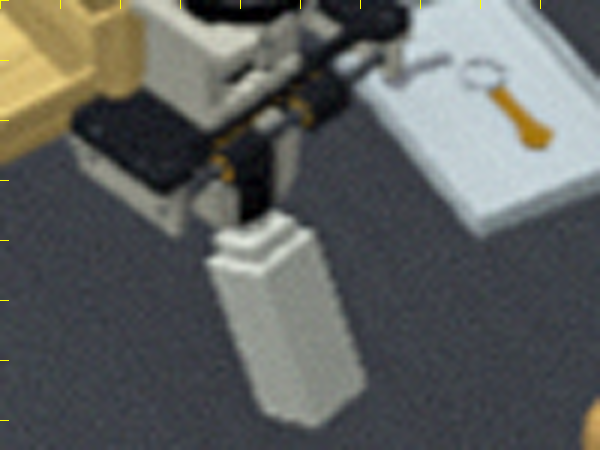

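The flask is now at about 64° (foot corners at (316,427), (366,382) and (265,410) match). More lateral bounces.

Emit:
{"op": "carry_out", "data": {
  "rows": [
    [0, 0, 10, 0],
    [11, -38, 10, 0],
    [20, -72, 10, 0],
    [27, -96, 10, 0],
    [31, -111, 10, 0],
    [33, -115, 10, 0],
    [31, -111, 10, 0],
    [27, -96, 10, 0],
    [20, -72, 10, 0],
    [11, -38, 10, 0],
    [0, 0, 10, 0],
    [11, -38, 10, 0],
    [20, -72, 10, 0],
    [27, -96, 10, 0],
    [31, -111, 10, 0],
    [31, -111, 10, 0],
    [27, -96, 10, 0],
    [20, -72, 10, 0],
    [20, -72, 10, 0],
    [20, -72, 10, 0]
  ]
}}

```text
time: 7.63
tool_pos: [518.7, -133.3, 143.5]
tcp_rot: [2.458, 1.557, 2.739]
contact_force: [-0.2, -0.0, -3.4]
grip_width: 27.5
```

```bash
python3 - <<'E'
from h import *
o=get_obs();print(o["time"],o["tool_pos"],o["contact_force"],o["moment"],o["grip_width"])
s=capture("side")
c=(w2px("side",[o["tool_pos"]+np.array([0,0,19])])[0]).astype(int);x,y=c[0]-40,c[1]-30;print(x,y)
crop(s,x,y,100,75,6,"pics/s4.png")
u=np.array([-.272,.962,0]);n=np.array([.962,.272,0]);z=np.array([0,0,1.])
g=o["tool_pos"]+[0,0,19]
for th in range(60,120,5):
    a=np.radians(th);ax=np.cos(a)*u+np.sin(a)*z;up=-np.sin(a)*u+np.cos(a)*z
    foot=g-up*3-145*ax
    cc=[foot+i*23*n+j*23*up for i,j in((-1,1),(1,1),(-1,-1),(1,-1))]
    print(th,foot.round(),min(p[2] for p in cc).round(),((w2px("side",cc)-[x,y])*6).round().tolist())
E
```

```text
7.6333 [ 518.71672824 -133.25029112  143.46260181] [-0.23207841 -0.03437754 -3.44254012] [-0.09360909 -0.16532957  0.05422624] 27.48765275929515
244 183
60 [ 538. -200.   35.] 24.0 [[330.0, 438.0], [386.0, 391.0], [275.0, 425.0], [331.0, 379.0]]
65 [ 535. -190.   30.] 20.0 [[315.0, 436.0], [371.0, 389.0], [259.0, 417.0], [314.0, 372.0]]
70 [ 531. -178.   25.] 17.0 [[300.0, 433.0], [356.0, 386.0], [242.0, 408.0], [298.0, 364.0]]
75 [ 528. -167.   22.] 16.0 [[284.0, 427.0], [340.0, 382.0], [226.0, 398.0], [281.0, 353.0]]
80 [ 525. -155.   19.] 15.0 [[268.0, 421.0], [323.0, 376.0], [209.0, 386.0], [265.0, 342.0]]
85 [ 521. -143.   18.] 16.0 [[252.0, 413.0], [307.0, 368.0], [193.0, 373.0], [248.0, 330.0]]
90 [ 518. -130.   17.] 17.0 [[236.0, 403.0], [291.0, 358.0], [177.0, 359.0], [233.0, 316.0]]
95 [ 514. -118.   18.] 16.0 [[219.0, 392.0], [275.0, 348.0], [161.0, 344.0], [217.0, 302.0]]
100 [ 511. -106.   20.] 16.0 [[203.0, 380.0], [259.0, 337.0], [146.0, 329.0], [202.0, 286.0]]
105 [508. -94.  23.] 17.0 [[187.0, 367.0], [242.0, 323.0], [131.0, 313.0], [187.0, 270.0]]
110 [504. -83.  27.] 19.0 [[171.0, 353.0], [227.0, 310.0], [117.0, 295.0], [173.0, 253.0]]
115 [501. -72.  32.] 23.0 [[155.0, 338.0], [211.0, 295.0], [104.0, 277.0], [160.0, 235.0]]
```

View pics/s4.png

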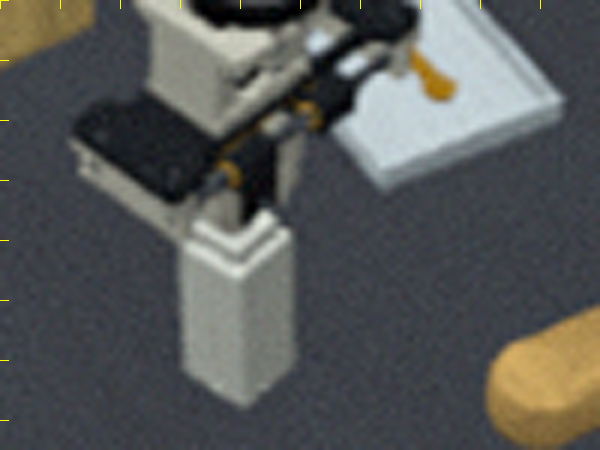

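Foot corners (243,407), (296,360) and (183,369) match about 88°, so it is upright, foot about 17 mm up. Lowering gently.

Emit:
{"op": "carry_out", "data": {
  "rows": [
    [0, 0, -4, 0],
    [0, 0, -8, 0],
    [0, 0, -12, 0],
    [0, 0, -14, 0],
    [0, 0, -16, 0],
    [0, 0, -17, 0],
    [0, 0, -17, 0],
    [0, 0, -17, 0]
  ]
}}

```text
time: 8.35
tool_pos: [520.8, -136.4, 130.2]
tcp_rot: [2.773, 1.564, 3.052]
contact_force: [-4.6, -3.2, 23.7]
grip_width: 27.5
```

Emit:
{"op": "carry_out", "data": {
  "rows": [
    [0, 0, 0, 0],
    [0, 0, 0, 0],
    [0, 0, 0, 0]
  ]
}}

```text
time: 8.6
tool_pos: [521.3, -137.0, 130.6]
tcp_rot: [2.891, 1.566, -3.113]
contact_force: [-0.5, -0.7, 4.8]
grip_width: 27.1
```

Emit:
{"op": "carry_out", "data": {
  "rows": [
    [0, 0, 0, 0],
    [0, 0, 0, 0],
    [0, 0, 0, 0],
    [0, 0, 0, 0],
    [0, 0, 0, 0],
    [0, 0, 0, 0],
    [0, 0, 0, 0],
    [0, 0, 0, 0],
    [0, 0, 0, 0],
    [0, 0, 0, 0]
  ],
  "hand": 70
}}

```text
time: 9.43
tool_pos: [521.3, -136.9, 130.5]
tcp_rot: [2.874, 1.566, -3.131]
contact_force: [1.1, 0.8, 0.2]
grip_width: 70.2
```

```bash
python3 - <<'E'
from h import *
o=get_obs();print(o["time"],o["tool_pos"],o["contact_force"],o["grip_width"])
s=capture("side");w=capture("wrist");t=capture("top")
a=crop(s,200,150,100,100,5,None)
b=crop(w,190,150,180,160,3,None)
out=np.zeros((500,800,3),np.uint8);out[:,:]=0
out[:500,:400]=a[:500,50:450];bb=cv2.resize(b,(400,356));out[:356,400:]=bb
cv2.imwrite("pics/s5.png",out);cv2.imwrite("pics/top5.png",t[:,:,::-1])
E
```

```text
9.4333 [ 521.25564814 -136.94197483  130.53050851] [1.05412741 0.77397045 0.22026231] 70.16741511443337
```

View pics/s5.png

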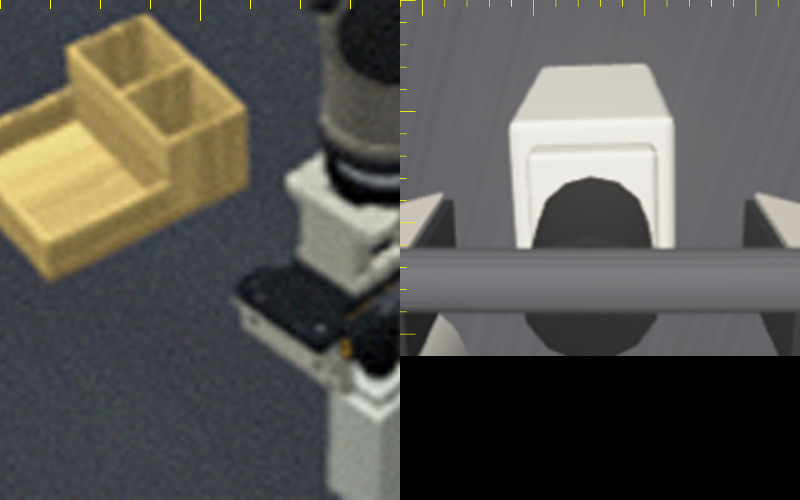

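The flask stands upright and let go, square to the tool. Regrip, and meanwhile check the caddy pose against the first wrist picture (corners seen at (356,72), (642,110) and (513,100)).

```bash
python3 - <<'E'
from h import *
o=np.load("o1.npy",allow_pickle=True).item()
q=lambda p,z:px2w("wrist",np.array(p)/1.4,z,o)
print(q([(356,72),(642,110)],[40,80]))
def C(x,y,yaw,p):
    a=np.radians(yaw);return [x+p[0]*np.cos(a)-p[1]*np.sin(a),y+p[0]*np.sin(a)+p[1]*np.cos(a),p[2]]
for yaw in(5,6,7): print(yaw,[np.round(C(492.3,233.9,yaw,p),1) for p in((-90,-70,40),(90,-70,80),(90,70,80),(54,34,8),(54,-34,8))],(w2px("wrist",[C(492.3,233.9,yaw,p) for p in((-90,-70,40),(90,-70,80))],o)*1.4).tolist())
E
```

```text
[[413.9 154.4  40. ]
 [591.2 175.5  80. ]]
5 [array([408.7, 156.3,  40. ]), array([588.1, 172. ,  80. ]), array([575.9, 311.5,  80. ]), array([543.1, 272.5,   8. ]), array([549.1, 204.7,   8. ])] [[349.29999999999995, 66.91999999999999], [635.3199999999999, 114.1]]
6 [array([410.1, 154.9,  40. ]), array([589.1, 173.7,  80. ]), array([574.5, 312.9,  80. ]), array([542.5, 273.4,   8. ]), array([549.6, 205.7,   8. ])] [[350.7, 69.71999999999998], [637.84, 111.86]]
7 [array([411.5, 153.5,  40. ]), array([590.2, 175.4,  80. ]), array([573.1, 314.3,  80. ]), array([541.8, 274.2,   8. ]), array([550. , 206.7,   8. ])] [[352.23999999999995, 72.38], [640.3599999999999, 109.61999999999999]]
```

Emit:
{"op": "carry_out", "data": {
  "rows": [
    [0, 0, -2, 0],
    [0, 0, -4, 0],
    [0, 0, -4, 0]
  ]
}}

```text
time: 9.83
tool_pos: [521.0, -136.9, 126.1]
tcp_rot: [2.824, 1.565, 3.102]
contact_force: [-0.1, 0.4, 0.3]
grip_width: 69.8
```

Emit:
{"op": "carry_out", "data": {
  "rows": [
    [0, 0, 0, 0],
    [0, 0, 0, 0],
    [0, 0, 0, 0],
    [0, 0, 0, 0],
    [0, 0, 0, 0],
    [0, 0, 0, 0],
    [0, 0, 0, 0],
    [0, 0, 0, 0],
    [0, 0, 0, 0]
  ],
  "hand": 10
}}

```text
time: 10.58
tool_pos: [520.9, -136.9, 126.1]
tcp_rot: [2.836, 1.565, 3.115]
contact_force: [-0.0, 0.2, 0.3]
grip_width: 27.4
```

Emit:
{"op": "carry_out", "data": {
  "rows": [
    [0, 0, 6, 0],
    [0, 0, 18, 0],
    [0, 0, 38, 0],
    [0, 0, 62, 0],
    [1, 10, 84, 0],
    [2, 30, 100, -1],
    [3, 58, 110, -2],
    [5, 90, 115, -3],
    [7, 125, 115, -4],
    [8, 160, 115, -5],
    [10, 195, 115, -6],
    [12, 230, 115, -7],
    [14, 265, 115, -8],
    [16, 300, 115, -9],
    [18, 333, 115, -9],
    [20, 362, 115, -9],
    [21, 386, 115, -9],
    [22, 403, 115, -9],
    [22, 411, 115, -9],
    [22, 411, 115, -9]
  ]
}}

```text
time: 12.25
tool_pos: [542.3, 275.5, 240.6]
tcp_rot: [2.86, 1.564, 2.984]
contact_force: [0.5, 0.5, -2.5]
grip_width: 27.6
```

```bash
python3 - <<'E'
from h import *
o=get_obs();print(o["time"],o["tool_pos"],o["contact_force"],o["moment"],R.from_euler("xyz",o["tcp_rot"]).as_matrix().round(3).tolist(),o["grip_width"])
w=capture("wrist");s=capture("side")
a=cv2.resize(w[:,:,::-1],None,fx=.85,fy=.85)
b=crop(s,150,90,80,110,4,None)
out=np.zeros((440,800,3),np.uint8);out[:357,:476]=a;out[:,480:800]=b
cv2.imwrite("pics/s6.png",out)
def C(p,x=493.5,y=234,yaw=6.5):
    a=np.radians(yaw);return [x+p[0]*np.cos(a)-p[1]*np.sin(a),y+p[0]*np.sin(a)+p[1]*np.cos(a),p[2]]
pts=[C(p) for p in((90,70,80),(90,-70,80),(18,70,80),(18,-70,80))]
print((w2px("wrist",pts,o)*.85).tolist(),((w2px("side",pts)-[150,90])*4+[480,0]).tolist())
E
```

```text
12.25 [542.33796332 275.54586346 240.57828975] [ 0.51835815  0.54867462 -2.47200838] [ 0.05441343 -0.0748977  -0.03522842] [[-0.007, -0.124, 0.992], [0.001, 0.992, 0.124], [-1.0, 0.002, -0.007]] 27.638105088425174
[[268.685, 139.315], [264.265, 246.075], [208.165, 138.465], [209.78, 245.31]] [[832.4, 250.79999999999995], [914.0, 325.20000000000005], [770.8, 278.4], [850.8, 355.6]]
```

View pics/s6.png

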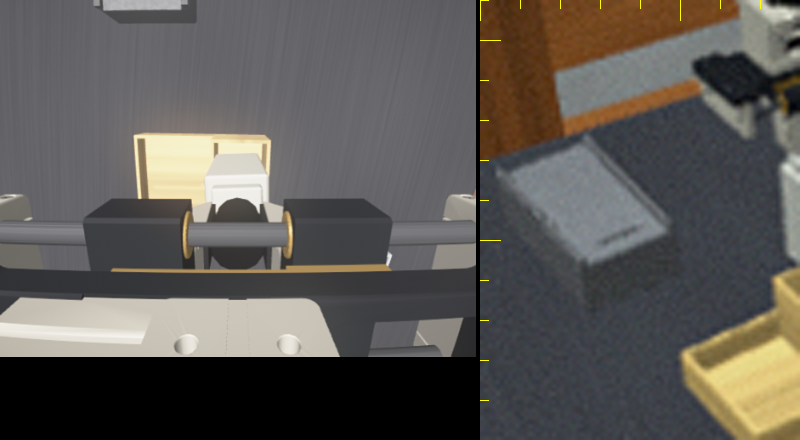

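Wrist view: the back-left corner of the caddy is at (270,139), against (269,139) predicted, so the pose is good to about 1.5 mm. The flask is centred over the left cell. Lowering.

Emit:
{"op": "carry_out", "data": {
  "rows": [
    [1, -2, -6, 0],
    [1, -2, -20, 0],
    [1, -2, -38, 0],
    [1, -2, -56, 0],
    [1, -2, -72, 0],
    [1, -2, -84, 0],
    [1, -2, -92, 0],
    [1, -2, -97, 0],
    [1, -2, -101, 0],
    [1, -2, -103, 0],
    [1, -2, -104, 0],
    [1, -2, -105, 0],
    [1, -2, -106, 0],
    [1, -2, -106, 0]
  ]
}}

```text
time: 13.52
tool_pos: [543.8, 271.4, 135.0]
tcp_rot: [2.972, 1.565, 3.094]
contact_force: [0.1, 0.2, -3.8]
grip_width: 27.7
```

Emit:
{"op": "carry_out", "data": {
  "rows": [
    [0, 0, -1, 0],
    [0, 0, -2, 0],
    [0, 0, -2, 0]
  ]
}}

```text
time: 13.77
tool_pos: [544.1, 271.6, 134.1]
tcp_rot: [2.862, 1.566, 2.984]
contact_force: [-1.3, -0.4, 4.1]
grip_width: 27.7
```

Flask on the floor (contact 4 N). Release, lift clear and go toward the bottle.

Emit:
{"op": "carry_out", "data": {
  "rows": [
    [0, 0, 0, 0],
    [0, 0, 0, 0],
    [0, 0, 0, 0],
    [0, 0, 0, 0],
    [0, 0, 0, 0],
    [0, 0, 10, 0],
    [0, 0, 35, 0],
    [0, 0, 70, 0],
    [0, 0, 100, 0],
    [0, 0, 110, 0]
  ],
  "hand": 60
}}

```text
time: 14.6
tool_pos: [545.8, 272.3, 250.1]
tcp_rot: [0.721, 1.566, 0.843]
contact_force: [0.0, 0.5, 0.2]
grip_width: 60.0
```

Emit:
{"op": "carry_out", "data": {
  "rows": [
    [-132, -696, 0, 0],
    [-132, -696, 0, 0],
    [-132, -696, 0, 0],
    [-132, -696, 0, 0],
    [-132, -696, 0, 0],
    [-132, -696, 0, 0],
    [-132, -696, 0, 0],
    [-132, -696, 0, 0],
    [-132, -696, 0, 0],
    [-132, -696, 0, 0],
    [-132, -696, 0, 0],
    [-132, -696, 0, 0],
    [-132, -696, 0, 0],
    [-132, -696, 0, 0],
    [-132, -696, 0, 0],
    [-132, -696, 0, 0],
    [-132, -696, 0, 0],
    [-132, -696, 0, 0],
    [-132, -696, 0, 0],
    [-132, -696, 0, 0]
  ]
}}

```text
time: 16.27
tool_pos: [413.6, -423.2, 249.9]
tcp_rot: [0.901, 1.565, 1.022]
contact_force: [0.2, 0.2, 0.0]
grip_width: 59.7
```

```bash
python3 - <<'E'
from h import *
o=get_obs();print(o["time"],o["tool_pos"],o["contact_force"],R.from_euler("xyz",o["tcp_rot"]).as_matrix().round(3).tolist(),o["joint_positions"].round(2))
np.save("o2.npy",o,allow_pickle=True)
w=capture("wrist");t=capture("top")
a=cv2.resize(w[:,:,::-1],None,fx=1.1,fy=1.1)
b=cv2.resize(t[195:275,165:245,::-1],None,fx=2,fy=2)
out=np.zeros((600,800,3),np.uint8);out[:462,:616]=a;out[:160,620:780]=b
print(cv2.imwrite("pics/s7.png",out))
print(w2px("wrist",[[412,-376,165],[559.4,-349,48],[523,-454,60],[459.5,-276,60]],o)*1.1)
E
```

```text
16.2667 [ 413.60623715 -423.23637086  249.85674269] [0.18282671 0.20476385 0.00111177] [[0.003, -0.121, 0.993], [0.005, 0.993, 0.121], [-1.0, 0.004, 0.004]] [-0.93  0.45  1.29  0.01  1.4  -1.05]
True
[[311.41 171.93]
 [453.97 156.09]
 [404.25 251.79]
 [372.9   64.57]]
```

View pics/s7.png

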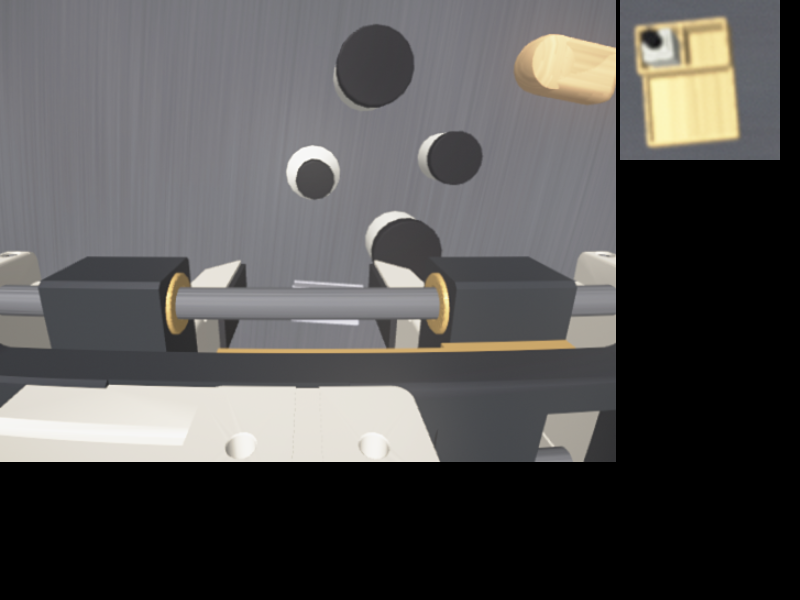

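The flask stands in the left cell. Bottle cap is at (315,179), jar lid at (455,158).

```bash
python3 - <<'E'
from h import *
o=np.load("o2.npy",allow_pickle=True).item()
print(px2w("wrist",np.array([(315,179),(455,158)])/1.1,[165,48],o))
E
```

```text
[[ 415.1 -380.5  165. ]
 [ 560.9 -350.8   48. ]]
```

Emit:
{"op": "carry_out", "data": {
  "rows": [
    [0, 22, 0, 0],
    [1, 44, 0, 0],
    [1, 44, -10, 0],
    [1, 44, -40, 0],
    [1, 44, -75, 0],
    [1, 44, -100, 0],
    [1, 44, -115, 0],
    [1, 44, -122, 0],
    [1, 44, -124, 0],
    [1, 44, -124, 0]
  ]
}}

```text
time: 17.2
tool_pos: [415.6, -378.2, 126.7]
tcp_rot: [0.657, 1.566, 0.782]
contact_force: [1.2, -0.5, -0.2]
grip_width: 60.3
```

Emit:
{"op": "carry_out", "data": {
  "rows": [
    [0, 0, 0, 0],
    [0, 0, 0, 0],
    [0, 0, 0, 0],
    [0, 0, 0, 0],
    [0, 0, 0, 0],
    [0, 0, 0, 0],
    [0, 0, 0, 0],
    [0, 0, 0, 0]
  ],
  "hand": 10
}}

```text
time: 17.87
tool_pos: [415.7, -378.4, 126.9]
tcp_rot: [0.584, 1.566, 0.708]
contact_force: [-0.1, 0.2, 2.3]
grip_width: 27.3
```

Emit:
{"op": "carry_out", "data": {
  "rows": [
    [0, 0, 6, 0],
    [0, 0, 18, 0],
    [0, 0, 38, 0],
    [0, 0, 62, 0],
    [0, 0, 84, 0],
    [0, 0, 100, 0],
    [0, 0, 110, 0],
    [0, 0, 115, 0],
    [2, 10, 115, 0],
    [6, 28, 115, 0],
    [12, 54, 115, 0],
    [20, 87, 115, 0],
    [28, 123, 115, 0],
    [37, 160, 115, 0],
    [45, 195, 115, 0],
    [52, 225, 115, 0],
    [58, 250, 115, 0],
    [62, 268, 115, 0],
    [65, 280, 115, 0],
    [66, 284, 115, 0]
  ]
}}

```text
time: 19.53
tool_pos: [481.0, -91.6, 240.7]
tcp_rot: [1.186, 1.566, 1.313]
contact_force: [0.1, 0.2, -2.4]
grip_width: 27.3
```

Emit:
{"op": "carry_out", "data": {
  "rows": [
    [2, 10, 0, 0],
    [6, 28, 0, 0],
    [12, 54, 0, 0],
    [19, 84, 0, 0],
    [27, 118, 0, 0],
    [35, 152, 0, 0],
    [43, 186, 0, 0],
    [50, 218, 0, 0],
    [57, 246, 0, 0],
    [62, 268, 0, 0],
    [66, 284, 0, 0],
    [68, 294, 0, 0],
    [70, 300, 0, 0],
    [70, 300, 0, 0],
    [70, 300, 0, 0]
  ]
}}

```text
time: 20.78
tool_pos: [550.8, 207.6, 240.2]
tcp_rot: [1.342, 1.566, 1.469]
contact_force: [0.2, -0.6, -2.0]
grip_width: 27.4
```

Emit:
{"op": "carry_out", "data": {
  "rows": [
    [0, -1, -6, 0],
    [0, -1, -20, 0],
    [0, -1, -34, 0],
    [0, -1, -46, 0],
    [0, -1, -54, 0],
    [0, -1, -60, 0],
    [0, -1, -66, 0],
    [0, -1, -72, 0],
    [0, -1, -72, 0]
  ]
}}

```text
time: 21.53
tool_pos: [550.4, 206.3, 167.1]
tcp_rot: [1.714, 1.567, 1.84]
contact_force: [-0.9, 0.1, -2.9]
grip_width: 27.8
```

```bash
python3 - <<'E'
from h import *
o=get_obs();print(o["time"],o["tool_pos"],o["contact_force"],o["moment"])
E
```

```text
21.5333 [550.39513492 206.34118209 167.14970346] [-0.87844027  0.12651809 -2.91009186] [-0.07922368 -0.05583456  0.02502995]
```

Emit:
{"op": "carry_out", "data": {
  "rows": [
    [0, 0, -6, 0],
    [0, 0, -12, 0],
    [0, 0, -18, 0],
    [0, 0, -23, 0],
    [0, 0, -27, 0],
    [0, 0, -30, 0],
    [0, 0, -32, 0],
    [0, 0, -33, 0],
    [0, 0, -34, 0],
    [0, 0, -34, 0]
  ]
}}

```text
time: 22.37
tool_pos: [550.6, 206.5, 135.1]
tcp_rot: [1.343, 1.566, 1.469]
contact_force: [-4.2, -0.1, 7.9]
grip_width: 27.3
```

Contact at the expected height. Release and lift.

Emit:
{"op": "carry_out", "data": {
  "rows": [
    [0, 0, 0, 0],
    [0, 0, 0, 0],
    [0, 0, 0, 0],
    [0, 0, 0, 0],
    [0, 0, 0, 0],
    [0, 0, 0, 0],
    [0, 0, 10, 0],
    [0, 0, 35, 0],
    [0, 0, 70, 0],
    [0, 0, 100, 0],
    [0, 0, 110, 0],
    [0, 0, 110, 0]
  ],
  "hand": 60
}}

```text
time: 23.37
tool_pos: [552.0, 206.9, 249.0]
tcp_rot: [0.556, 1.561, 0.683]
contact_force: [-0.8, -0.3, -0.2]
grip_width: 60.0
```

```bash
python3 - <<'E'
from h import *
o=get_obs();print(o["time"],o["tool_pos"],o["joint_positions"].round(2))
t=capture("top");s=capture("side")
out=np.zeros((440,800,3),np.uint8)
out[:400,:400]=cv2.resize(t[195:275,165:245,::-1],(400,400),interpolation=cv2.INTER_CUBIC)
out[:400,400:]=cv2.resize(s[120:220,190:290,::-1],(400,400),interpolation=cv2.INTER_CUBIC)
cv2.imwrite("pics/s8.png",out)
E
```

```text
23.3667 [551.99702192 206.88521566 249.0202676 ] [0.23 0.44 1.31 0.   1.38 0.1 ]
```

View pics/s8.png

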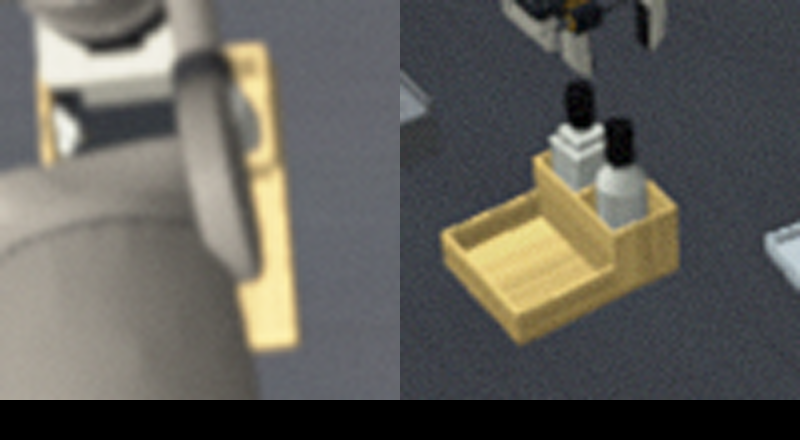

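Both tall containers stand upright in the back cells. Now the jar at (560,-350), turning the hand 90° so the jaws will open along the caddy's y.

Emit:
{"op": "carry_out", "data": {
  "rows": [
    [8, -557, 0, 90],
    [8, -557, 0, 90],
    [8, -557, 0, 90],
    [8, -557, 0, 90],
    [8, -557, 0, 90],
    [8, -557, 0, 90],
    [8, -557, 0, 90],
    [8, -557, 0, 90],
    [8, -557, 0, 90],
    [8, -557, 0, 90],
    [8, -557, 0, 90],
    [8, -557, 0, 90],
    [8, -557, 0, 90],
    [8, -557, 0, 90],
    [8, -557, 0, 90],
    [8, -557, 0, 90],
    [8, -557, -30, 90],
    [8, -557, -65, 90],
    [8, -557, -90, 90],
    [8, -557, -90, 90]
  ],
  "hand": 74
}}

```text
time: 25.13
tool_pos: [555.5, -346.2, 147.3]
tcp_rot: [0.902, 1.554, 2.6]
contact_force: [-0.2, 1.6, -1.0]
grip_width: 74.3
```

```bash
python3 - <<'E'
from h import *
o=get_obs();print(o["time"],o["tool_pos"],o["grip_width"],o["joint_positions"].round(2),R.from_euler("xyz",o["tcp_rot"]).as_matrix().round(3).tolist())
w=capture("wrist")
np.save("o3.npy",o,allow_pickle=True)
cv2.imwrite("pics/s9.png",cv2.resize(w[:,:,::-1],None,fx=1.4,fy=1.4))
print(w2px("wrist",[[560,-350,48]],o)*1.4)
E
```

```text
25.1333 [ 555.46175881 -346.21851526  147.34291541] 74.32095193533391 [-0.67  0.65  1.22 -0.    1.28 -2.37] [[-0.015, -0.992, -0.127], [0.009, -0.127, 0.992], [-1.0, 0.013, 0.011]]
[[381.78 302.54]]
```

View pics/s9.png

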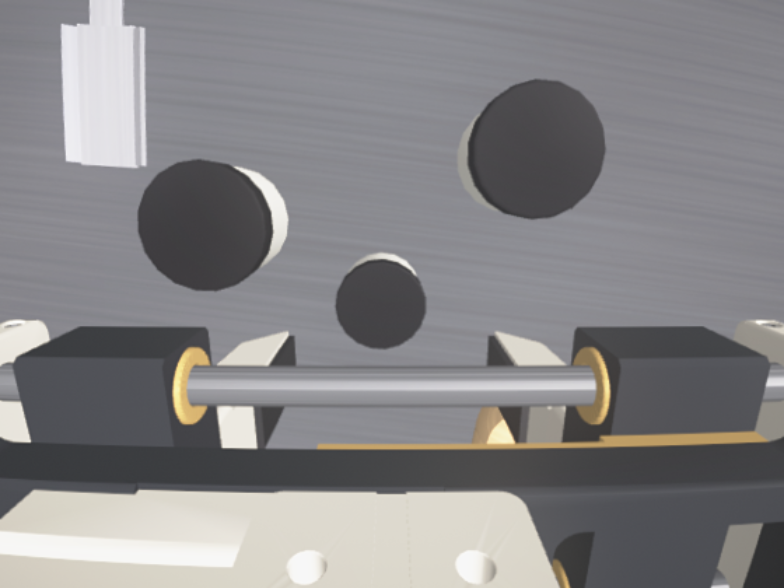

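Wrist view: jar lid at (381,300), against (382,302) predicted, with the larger look-alikes at (210,225) and (537,149). Fingers will clear both. Descending.

Emit:
{"op": "carry_out", "data": {
  "rows": [
    [4, -4, 0, 0],
    [4, -4, 0, 0],
    [4, -4, -20, 0],
    [4, -4, -45, 0],
    [4, -4, -60, 0],
    [4, -4, -60, 0]
  ]
}}

```text
time: 25.68
tool_pos: [560.1, -350.5, 89.1]
tcp_rot: [0.918, 1.555, 2.617]
contact_force: [-0.9, 0.5, -1.0]
grip_width: 74.0
```

Emit:
{"op": "carry_out", "data": {
  "rows": [
    [-1, 0, -15, 0],
    [-1, 0, -35, 0],
    [-1, 0, -50, 0],
    [-1, 0, -60, 0],
    [-1, 0, -66, 0],
    [-1, 0, -67, 0],
    [-1, 0, -67, 0]
  ]
}}

```text
time: 26.27
tool_pos: [559.6, -350.9, 23.1]
tcp_rot: [0.933, 1.557, 2.631]
contact_force: [-0.1, -0.6, -0.2]
grip_width: 74.2
```

Emit:
{"op": "carry_out", "data": {
  "rows": [
    [0, 0, 0, 0],
    [0, 0, 0, 0],
    [0, 0, 0, 0],
    [0, 0, 0, 0],
    [0, 0, 0, 0],
    [0, 0, 0, 0],
    [0, 0, 0, 0],
    [0, 0, 0, 0]
  ],
  "hand": 40
}}

```text
time: 26.93
tool_pos: [560.0, -351.1, 23.9]
tcp_rot: [0.946, 1.558, 2.644]
contact_force: [0.5, 1.4, 5.8]
grip_width: 55.1
```

Jar gripped at 55 mm. Carry it to the front compartment.

Emit:
{"op": "carry_out", "data": {
  "rows": [
    [0, 0, 8, 0],
    [0, 0, 25, 0],
    [0, 0, 50, 0],
    [0, 0, 78, 0],
    [0, 0, 98, 0],
    [0, 0, 105, 0],
    [-2, 12, 105, 0],
    [-6, 32, 105, 0],
    [-12, 60, 105, 0],
    [-18, 94, 105, 0],
    [-25, 130, 105, 0],
    [-32, 166, 105, 0],
    [-39, 202, 105, 0],
    [-46, 236, 105, 0],
    [-51, 264, 105, 0],
    [-55, 284, 105, 0],
    [-58, 300, 105, 0],
    [-58, 300, 105, 0]
  ]
}}

```text
time: 28.43
tool_pos: [500.4, -48.2, 128.1]
tcp_rot: [0.944, 1.555, 2.645]
contact_force: [-0.3, 0.4, -1.6]
grip_width: 55.1
```

Emit:
{"op": "carry_out", "data": {
  "rows": [
    [-2, 12, 0, 0],
    [-6, 32, 0, 0],
    [-12, 60, 0, 0],
    [-18, 90, 0, 0],
    [-25, 122, 0, 0],
    [-31, 154, 0, 0],
    [-37, 186, 0, 0],
    [-42, 214, 0, 0],
    [-46, 238, 0, 0],
    [-50, 258, 0, 0],
    [-52, 270, 0, 0],
    [-54, 278, 0, 0],
    [-54, 280, 0, 0],
    [-54, 280, 0, 0]
  ]
}}

```text
time: 29.6
tool_pos: [446.6, 231.4, 127.9]
tcp_rot: [0.976, 1.555, 2.678]
contact_force: [-0.2, -0.4, -2.1]
grip_width: 55.1
```

```bash
python3 - <<'E'
from h import *
o=get_obs();print(o["time"],o["tool_pos"],o["grip_width"],o["contact_force"],R.from_euler("xyz",o["tcp_rot"]).as_matrix().round(3).tolist())
E
```

```text
29.6 [446.64065595 231.41655445 127.91606217] 55.11677198799237 [-0.19883824 -0.4222977  -2.11855248] [[-0.014, -0.991, -0.13], [0.007, -0.13, 0.991], [-1.0, 0.013, 0.009]]
```

Emit:
{"op": "carry_out", "data": {
  "rows": [
    [1, -2, -8, 0],
    [1, -2, -24, 0],
    [1, -2, -42, 0],
    [1, -2, -58, 0],
    [1, -2, -72, 0],
    [1, -2, -82, 0],
    [1, -2, -88, 0],
    [1, -2, -92, 0],
    [1, -2, -94, 0],
    [1, -2, -95, 0],
    [1, -2, -96, 0],
    [1, -2, -97, 0],
    [1, -2, -97, 0]
  ]
}}

```text
time: 30.68
tool_pos: [448.0, 229.6, 31.9]
tcp_rot: [0.917, 1.556, 2.618]
contact_force: [-1.5, -0.9, 3.5]
grip_width: 55.8
```

Floor contact. Release and lift straight up.

Emit:
{"op": "carry_out", "data": {
  "rows": [
    [0, 0, 0, 0],
    [0, 0, 0, 0],
    [0, 0, 0, 0],
    [0, 0, 0, 0],
    [0, 0, 0, 0],
    [0, 0, 0, 0],
    [0, 0, 5, 0],
    [0, 0, 20, 0],
    [0, 0, 45, 0],
    [0, 0, 80, 0],
    [0, 0, 120, 0],
    [0, 0, 160, 0],
    [0, 0, 190, 0],
    [0, 0, 190, 0],
    [0, 0, 190, 0]
  ],
  "hand": 70
}}

```text
time: 31.93
tool_pos: [448.7, 229.8, 223.9]
tcp_rot: [0.65, 1.558, 2.351]
contact_force: [-1.1, -0.2, -0.4]
grip_width: 70.1
```

Emit:
{"op": "carry_out", "data": {
  "rows": [
    [0, -300, 0, 0],
    [0, -300, 0, 0],
    [0, -300, 0, 0],
    [0, -300, 0, 0],
    [0, -300, 0, 0],
    [0, -300, 0, 0],
    [0, -300, 0, 0],
    [0, -300, 0, 0],
    [0, -300, 0, 0],
    [0, -300, 0, 0]
  ]
}}

```text
time: 32.77
tool_pos: [448.1, -69.7, 222.8]
tcp_rot: [0.688, 1.556, 2.388]
contact_force: [-0.1, 0.2, -0.0]
grip_width: 69.9
```

```bash
python3 - <<'E'
from h import *
o=get_obs();print(o["time"],o["tool_pos"],o["contact_force"])
t=capture("top");s=capture("side")
out=np.zeros((440,800,3),np.uint8)
out[:400,:400]=cv2.resize(t[195:275,165:245,::-1],(400,400),interpolation=cv2.INTER_CUBIC)
out[:400,400:]=cv2.resize(s[120:220,190:290,::-1],(400,400),interpolation=cv2.INTER_CUBIC)
cv2.imwrite("pics/s10.png",out)
E
```

```text
32.7667 [448.09384958 -69.72947928 222.79212962] [-0.13708437  0.22928316 -0.00094978]
```

The viewer limit is reached, so I'll check the placement in numbers.

```bash
python3 - <<'E'
from h import *
for n in("top","side"):
    g=cv2.cvtColor(capture(n),cv2.COLOR_RGB2GRAY)
    for nm,p in(("jar",[448,229.5,56]),("flask cap",[544,271.5,173]),("bottle cap",[550.6,206.5,173])):
        c=w2px(n,[p])[0];x,y=c.astype(int)
        m=np.zeros_like(g);m[y-14:y+15,x-14:x+15]=(g[y-14:y+15,x-14:x+15]<45)*255
        k,l,st,ce=cv2.connectedComponentsWithStats(m)
        b=[(st[i][:5].tolist(),ce[i].round(1).tolist(),px2w(n,[ce[i]],p[2])[0].tolist()) for i in range(1,k) if st[i][4]>20]
        print(n,nm,c,b)
E
```

```text
top jar [199.2 250. ] [([193, 244, 14, 14, 157], [199.5, 250.3], [447.2, 228.7, 56.0])]
top flask cap [179.5 212.1] [([177, 211, 8, 7, 41], [180.4, 214.0], [538.4, 268.5, 173.0])]
top bottle cap [201.9 209.9] [([200, 209, 8, 7, 43], [203.8, 212.0], [544.3, 200.7, 173.0])]
side jar [218.6 180.3] [([213, 176, 13, 11, 121], [219.0, 181.3], [447.1, 223.5, 56.0])]
side flask cap [234.5 141.8] [([243, 127, 6, 6, 24], [246.2, 128.8], [619.6, 322.6, 173.0]), ([231, 140, 8, 12, 82], [234.6, 145.4], [534.3, 251.8, 173.0]), ([235, 148, 14, 8, 47], [242.0, 152.5], [539.1, 200.9, 173.0])]
side bottle cap [244.1 150.7] [([231, 140, 8, 12, 82], [234.6, 145.4], [534.3, 251.8, 173.0]), ([230, 148, 29, 17, 222], [243.3, 157.1], [531.0, 175.0, 173.0])]
```

```bash
python3 -c "
from plant import *
print(close_job())"
```

```text
the job is handed in; nothing more can be done
None
```

The job is done and handed in at about 33 s of the 72 s allowed; no verdict was reported.

- **Flask:** I gripped it by the cap. It did not pivot about its foot as planned, because pad friction held it at about 27°, so I swung it upright with short bounces in the air. I then stood it on the shelf, let go, took it afresh and lowered it into the left back cell.
- **Bottle and jar:** The bottle went into the right back cell, then the smallest of the three jar-like things into the front compartment. Both touched the caddy floor gently, with contact forces under about 8 N. The largest force all run was about 24 N, pressing the flask's foot onto the shelf.

**Last checks:**
- A picture taken after the bottle was released showed both tall containers upright in their cells.
- The jar could not be checked by eye because the 12-picture limit was reached, so I measured it in the images. The top camera put its lid within 1 mm of the intended place at floor height, and round.
- The side camera put the lid about 6 mm off. I put this down to the dark lid side pulling the blob's centre.
- The flask and bottle cap readings from the top camera were 6 to 9 mm off, which I put down to the same cause. The side camera's cap readings ran into other dark areas and were no use.
- I saw no contact with the shoe tree, shoe horn, key tray or grey box, but did not measure them again at the end.

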